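Reset the ratchet recipe stand and put up the clipboard

ROBOT

A 7-joint arm with a two-finger parallel gripper is mounted at the origin on a cart in front of the work surface, level with it; the furniture and walls round the work are solid. World frame = base frame: x ahead of the robot, y to its left, z up, the work surface at z = 0. Lengths are in m, angles in rad, forces in N, time in s.
With the tool pointing down it reaches from about 0.4 to 0.875 m from the base axis. Payload 6.5 kg.
Tool frame: the origin (TCP) lies midway between the tips of the shut fingers; the grasp point (between the pads) lies 19 mm behind it; z points along the fingers, y is the line along which they close (so a half turn about z gives the same grasp; the last joint's range is limited). The gripper opens to 85 mm and grips with 20 to 120 N. Pads are 22 mm wide; open, the fingers measure 114 mm over their backs; the gripper's body (76 mm by 85 mm) begins 54 mm behind the grasp point. The pads swing forward as they close: fully open they stand 13 mm farther back than shut.
Start: joints at [1.196, 0.536, -0.004, 1.538, 0.003, 1.067, -0.071], TCP at [0.198, -0.619, 0.231] pointing down, gripper open.
Joint ranges: [-2.7, 2.7], [-0.37, 2.16], [-1.27, 1.26], [0.24, 2.4], [-1.31, 4.45], [0.19, 1.91], [-2.76, 2.76]. Speed limits (rad/s): [2.39, 2.39, 3.14, 3.14, 3.14, 3.14, 3.14].

INTERFACE

Orientations are given as a rotation vector (axis times angle).
In Python, from cell import bot gives the robot as it stands.
- The arm moves only by the shell command python3 -m creep 'ROWS' [FORCE]. ROWS is JSON, a list of rows, each a list of 3 entries, a list of its own where there are three numbers: the shift along the tool's x, y, z each as a share of 0.2 m, from -1 to 1, then the turn, a rotation vector about the tool's x, y, z each as a share of 2 rad, from -1 to 1, then the closure, from 0 (fully open) to 1 (shut). In form: [[[x, y, z], [rx, ry, rz], jaw], ...]. A call has 1 to 8 rows; each row is the pose to reach, as a shift and turn from the pose commanded when the call began, along the tool's axes at that moment; what a row does not reach only later rows make up. A row lasts 1/10 s, in which the tool goes at most 50 mm and 8.59 degrees, less where a joint would pass 70% of its speed; a pose out of reach is approached as far as the arm can. A call with a number of a shift or a turn outside -1 to 1 is refused whole. A call with a gripper value outside its range is refused whole. The fingers move at their own pace and stop on an object; FORCE is the grip in N (left out, the last holds). Time passes only in rows, so rows that repeat a pose let the fingers close. It gives the time, the measured TCP pose, the force, the opening and the grip force at its end, in the units of the state.
- bot.sense(): the state, without advancing time (a new reading comes with each control period).
- bot.get_image(name): name is "scene" or "top" or "wrist"; returns the picture (480x640x3 uint8, red, green, blue); there is no depth.
- bot.camera_model(name): a dict with "mtx" (3x3 intrinsics, pixels), "k1" (the pictures are not rectified: a ray, as slopes to the right and down, at radius r is drawn at 1 + k1 r^2 times it, then the intrinsics apply), "R" (3x3) and "t" (3): a world point X has camera coordinates R X + t. Camera axes: x right, y down, z forward; pixel columns grow to the right and rows downward; lengths in m; the calibration is good to about 2 mm. A picture is of the moment at which its call begins: read the wrist's pose just before it. camera_model takes no time and is no camera call; for the wrist camera it gives the pose at the moment of the call.
- bot.job_done(): hands the job in; it is judged then, once.
The state is a dict: "time_s": time; "q": joint angles; "joint_vel": joint speeds; "joint_efforts": joint torques, N m; "tcp_pos": TCP position; "tcp_rot": TCP orientation; "force": force on the tool from outside, world axes, zero at the start; "wrist_torque": the same for the moment, N m; "opening": opening from 0.0 (shut) to 1.0 (fully open); "finger_force": force on a finger pad.
Only numpy, scipy, OpenCV 4.12 (cv2) and the standard library are available. Lean on these libraries where they do the work, as an engineer would, in place of code of your own. Each camera call takes 0.05 s, during which the arm holds its last target. There are 200 camera calls.

TASK

The recipe stand is propped too steep. Keeping hold of its board, lift it past the top notch so that the ratchet lets go, lower it right down flat without letting it drop, and raise it again to rest on the second notch from the bottom; then let go, swing the folded page rest at the lower edge out past its balance point so that it stays out by itself, and set the clipboard squarely in the middle of the sloping board, clip uppermost and lower edge down on the page rest. Leave the milk pitcher, the cup and the cocoa shaker alone.

Things in the scene. Friction and masses are not known exactly. Their poses are not given: they have to be found in the camera images.
- stand: Wooden recipe stand, fixed: base 225 x 170 mm. Origin on the worktop below the middle of the board's hinge; x points from the hinge to the stand's back (the way the board slopes up), y to its left, z up. Hinge axis along y, through the board's mid plane, 90 mm above the origin. Ratchet on its left side (y = 75 to 100 mm). It stands about sideways to the robot, sloping up to the robot's left.
- board (a joint): Slope of the tilting board (142 wide, 155 long from hinge, 12 mm thick, 0.42 kg), rad: 0 flat, stop 1.43. Notches from the bottom: 0.35, 0.59, 0.84, 1.08; it rises freely past them and sinks back only to the notch below. Starts on the third or fourth. Above 1.25 the pawl is thrown out: the board can then be lowered (falls if let go); the last 0.3 rad to flat push the pawl in again.
- pawl (a joint): Ratchet pawl on the stand's left-hand side, rad: 0 in (props the board), 0.56 thrown out; it tips over at about 0.27 and stays on either side by its weight. Worked by the board, not by hand.
- grip_bar (a point): Middle of the round steel grip bar (12 mm thick, 94 mm long along the stand's y) beyond the board's upper edge, 200 mm from the hinge axis, in the board's mid plane; a clear gap of 39 mm lies between it and the board's edge. At most 0.29 m high. Can turn between the fingers.
- board_face (a point): Point on the board's upper face, 8 mm up the slope from the hinge, mid width, 6 mm over the hinge axis. Its x runs up the slope, y to the stand's left, z out of the face. The face of the folded-out page rest that carries the clipboard lies at x = 2.5 mm.
- page_rest (a joint): Brass flap (130 wide, 24 long, 5 mm thick; hinge along y, 2.7 mm above board_face), rad: 0 folded on the board's face pointing up the slope, 1.66 fully out (its stop, 95 degrees). 0.09 kg, moves freely. With the board on the second notch it balances at about 0.95; beyond that it falls out to its stop and stays.
- rest_tab (a point): Middle of the page rest's black thumb tab: 22 wide along y, 7 thick, standing up square from a brass tongue beyond the flap's free edge, 34 mm from the rest's hinge; this point is 18 mm over the flap's mid plane, the tab's top 28.5 mm. Pinched across its 22 mm it turns (and slips a little) between the fingers as the rest swings over.
- clipboard: Small dark clipboard with white paper and a steel clip, 170 x 110 x 4 mm, 0.13 to 0.25 kg, lying face up on the worktop before the low edge of the stand (to the right, seen from the robot). Origin in the middle of its underside; x towards the clip end, z up.
- clip (a point): Middle of the clip's upright steel handle, 62 mm from the clipboard's origin along x, 24 mm above its underside. The handle is an upright slab 10 mm thick along the clipboard's x, 52 mm wide along y, from 6 to 38 mm above the underside; pinch it across its 10 mm.
- milk_pitcher: Small steel milk pitcher, 74 x 100 x 91 mm, bystander; origin under its middle.
- cup: Small white cup with handle, 60 x 84 x 50 mm, bystander; origin under its middle.
- cocoa: Cocoa shaker, 66 mm wide, 97 mm high, bystander; origin under its middle.

How it is judged:
On the way, in this order (a step that is already met when the one before it is completed fails the run):
1. the board is lifted past the top notch and the pawl is thrown out (value of joint board above 1.15 rad and value of joint pawl above 0.42 rad), for 0.1 s.
2. the board lies flat and the pawl is back in (value of joint board below 0.07 rad and value of joint pawl below 0.2 rad), for 0.1 s.
3. the board rests on the second notch, let go (value of joint board between 0.565 and 0.625 rad and value of joint pawl below 0.15 rad and contact force between the fingers and stand below 0.3 N), for 0.3 s.
4. the page rest is out on its stop by itself (value of joint page_rest above 1.55 rad and contact force between the fingers and stand below 0.3 N and value of joint board between 0.565 and 0.625 rad), for 0.2 s.
At the end, for the whole second after the job is handed in: Board at rest on its second notch (0.565 to 0.625 rad), pawl in; page rest out on its stop (over 1.55 rad); clipboard still, let go, flat on the board, clip uppermost: lower edge within about 8 mm of the page rest, within 22 mm of the middle line, turned less than 0.12 rad (value of joint board between 0.565 and 0.625 rad and value of joint pawl below 0.15 rad and value of joint page_rest above 1.55 rad and x of clipboard in the frame of board_face between 0.08 and 0.097 m and y of clipboard in the frame of board_face between -0.022 and 0.022 m and z of clipboard in the frame of board_face between -0.004 and 0.008 m and x of clip in the frame of board_face above 0.13 m and angle between the x axis of clipboard and the x axis of board_face, either way round below 0.12 rad and angle between the z axis of clipboard and the z axis of board_face, either way round below 0.08 rad and linear speed of clipboard below 0.02 m/s); the robot touches nothing.
It fails at once if the board is let drop (falls faster than 3.8 rad/s) (velocity of joint board below -3.8 rad/s).
It fails at once if the milk pitcher, the cup or the cocoa shaker is moved by more than 30 mm (distance of any of milk_pitcher, cup, cocoa from where it was at the start of the episode above 0.03 m).
It fails at once if the clipboard falls to the floor (height (world z) of clipboard below -0.1 m).
It also fails if it takes over 72 s, if anything falls off the work surface, if the arm or the gripper's body presses on something with over 40 N, if the wrist force passes 120 N, or if a joint passes its speed limit or range.

## Working session

There is one attempt and no reset: what is moved stays moved. The work goes in short steps, Python scripts to look and compute and a shell command to move; the robot and the scene stay as the last step left them, time stands still between calls to the robot, and variables do not carry over. Pictures are saved under pics/ and viewed, at most 10 in all, crops included, and the job is handed in when it is done.

```bash
ls; mkdir -p pics
python3 - <<'E'
from cell import bot
import cv2,numpy as np
for n in("scene","top"):
    im=bot.get_image(n); cv2.imwrite(f"pics/{n}0.png",im[:,:,::-1])
    c=bot.camera_model(n); print(n,{k:np.round(v,4).tolist() for k,v in c.items()})
s=bot.sense(); print(s)
E
```

```text
pics
scene {'mtx': [[482.0069, 0.0, 316.5063], [0.0, 482.0069, 250.8409], [0.0, 0.0, 1.0]], 'k1': -0.0275, 'R': [[-0.7401, -0.6723, -0.0162], [-0.4854, 0.5508, -0.679], [0.4654, -0.4947, -0.7339]], 't': [0.3232, 0.4097, 1.1215]}
top {'mtx': [[441.2396, 0.0, 319.1323], [0.0, 441.2396, 233.547], [0.0, 0.0, 1.0]], 'k1': 0.0101, 'R': [[-0.0065, -1.0, -0.0051], [-0.9918, 0.0071, -0.1277], [0.1277, 0.0042, -0.9918]], 't': [-0.1195, 0.541, 1.0658]}
{'time_s': 0.1, 'q': array([ 1.19578329,  0.53708948, -0.00443805,  1.53876391,  0.00257287,
        1.06731018, -0.07116874]), 'joint_vel': array([-0.00033164, -0.00106083, -0.00041378, -0.00264487, -0.00063516,
        0.00036542, -0.00068024]), 'joint_efforts': array([ 1.88104139e-03, -5.84572470e+01,  1.05138224e+00, -2.59780955e+01,
        1.25956064e-02,  4.58498005e-03,  1.69934577e-05]), 'tcp_pos': array([ 0.19737432, -0.61871227,  0.23050536]), 'tcp_rot': array([-3.10268389e+00, -4.83060520e-01,  5.20627486e-04]), 'force': array([ 0.90955412,  0.22086549, -0.50191259]), 'wrist_torque': array([ 0.03142555, -0.01374915, -0.06329654]), 'finger_force': 0.0, 'opening': 1.0008472057403253}
```

View pics/scene0.png

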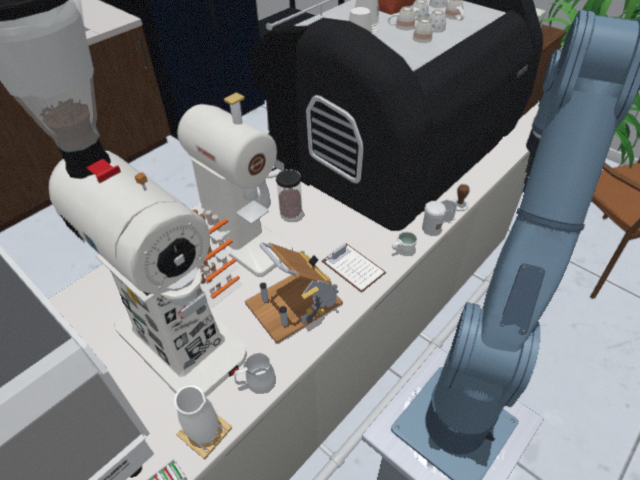

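View pics/top0.png

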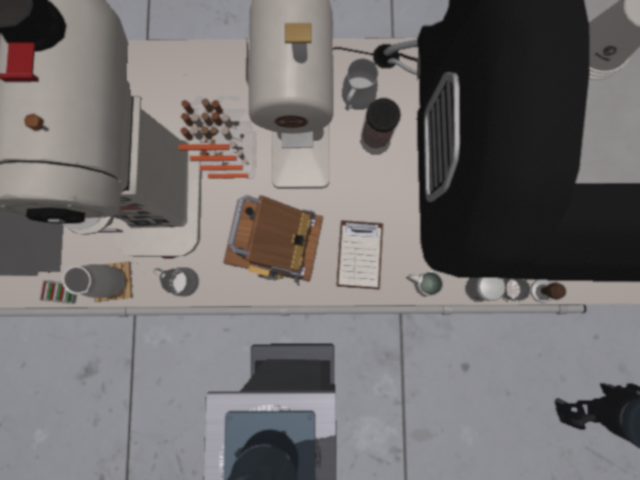

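The scene view shows the stand near (295,290) and the clipboard near (355,265). In the top view the stand is at (275,238), sloping up to the left, and the clipboard is at (360,255) with its clip end away from the robot. I'll enlarge both.

Run:
```python
import cv2,numpy as np
a=cv2.imread("pics/top0.png")[180:300,215:395]; b=cv2.imread("pics/scene0.png")[225:345,235:395]
a=cv2.resize(a,None,fx=4.4,fy=4.4,interpolation=cv2.INTER_CUBIC);cv2.imwrite("pics/topc.png",a)
b=cv2.resize(b,None,fx=5,fy=5,interpolation=cv2.INTER_CUBIC);cv2.imwrite("pics/scenec.png",b)
```

```text
(no output)
```

View pics/topc.png

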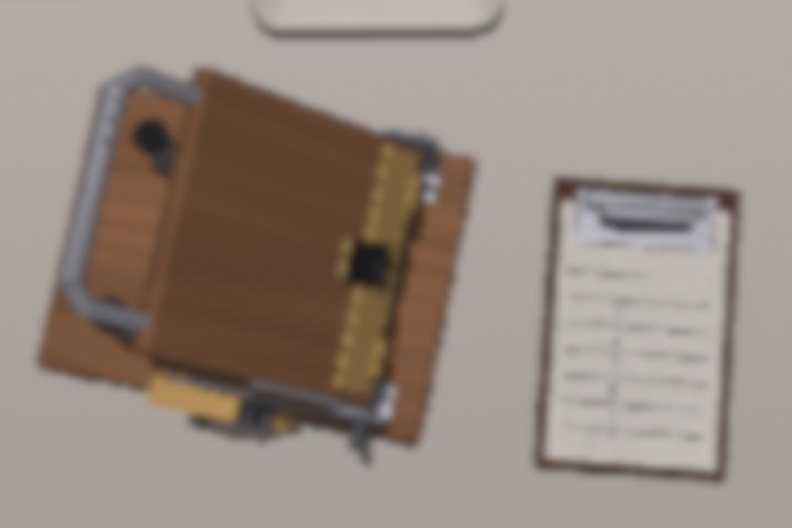

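View pics/scenec.png

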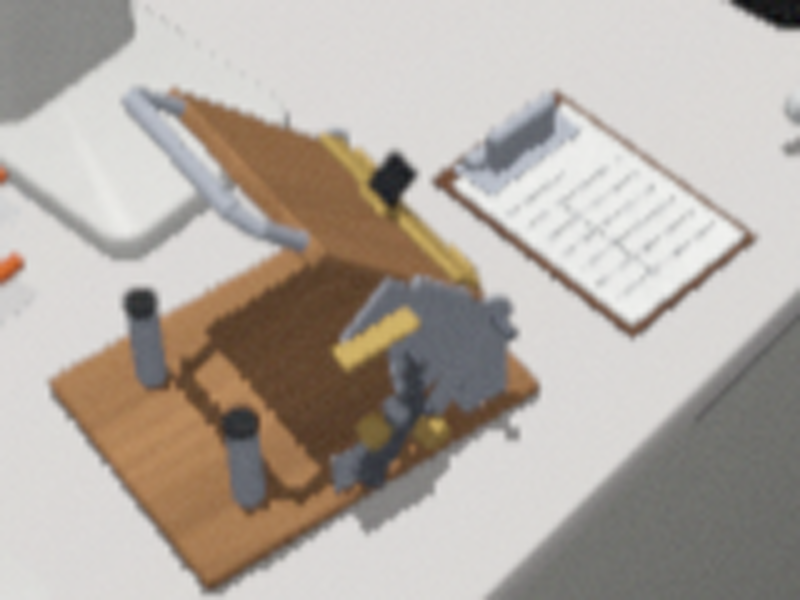

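The crops show the grip bar at crop (92,185) top and (187,155) scene, and the tab at (368,258) and (393,180). Base and clipboard corners are clear in both. I'll fit the poses from these.

```bash
cat > h.py <<'E'
import numpy as np, cv2
from scipy.optimize import least_squares
from scipy.spatial.transform import Rotation as Ro
from cell import bot
def proj(c,P):
    P=np.atleast_2d(P)@np.array(c["R"]).T+c["t"]; s=P[:,:2]/P[:,2:]
    s=s*(1+c["k1"]*(s**2).sum(1,keepdims=True)); m=np.array(c["mtx"])
    return s*[m[0,0],m[1,1]]+m[:2,2]
def goto(p,R):
    "rows numbers from the present pose to tool pose p,R (tcp)"
    s=bot.sense(); R0=Ro.from_rotvec(s["tcp_rot"])
    d=R0.inv().apply(np.array(p)-s["tcp_pos"])/0.2; r=(R0.inv()*R).as_rotvec()/2
    print("shift",d.round(3).tolist(),"turn",r.round(3).tolist(),"rows>=",round(max(np.linalg.norm(d)*4,np.degrees(np.linalg.norm(r)*2)/8.59),1))
def frame(z,y):
    "tool orientation with fingers along z, closing along y"
    z=np.array(z,float);z/=np.linalg.norm(z);y=np.array(y,float);y-=z*(y@z);y/=np.linalg.norm(y)
    return Ro.from_matrix(np.c_[np.cross(y,z),y,z])
E
cat > fit.py <<'E'
from h import *
T,S=bot.camera_model("top"),bot.camera_model("scene")
t=lambda a:np.array(a)/4.4+[215,180]-.4
s=lambda a:np.array(a)/5+[235,225]-.4
def st(p):
    x,y,yaw,th,xm,zb=p
    b=lambda u,v,w:[u*np.cos(th)-w*np.sin(th),v,.09+u*np.sin(th)+w*np.cos(th)]
    c=lambda i,j:[xm+.225*i,.085*j,zb]
    L=np.array([c(0,-1),c(0,1),c(1,1),c(1,-1),b(.2,0,0),b(.042,0,.0267),b(.155,-.071,.006),b(.155,.071,.006)])
    return Ro.from_euler('z',yaw).apply(L)+[x,y,0]
def f(p):
    W=st(p)
    return np.r_[(proj(T,W[[0,1,2,4,5,6]])-t([(475,158),(418,445),(40,365),(92,185),(366,262),(200,72)])).ravel(),
      (proj(S,W[[1,2,3,4,5,6,7]])-s([(540,388),(210,588),(52,383),(187,155),(393,180),(172,92),(322,245)])).ravel()]
for th in(.84,1.08):
    r=least_squares(f,[.55,.05,1.4,th,-.06,.015],loss='soft_l1'); print(r.x.round(4),r.cost,r.fun.round(1))
def g(p):
    x,y,yaw=p
    return Ro.from_euler('z',yaw).apply([[.085,.055,.004],[.085,-.055,.004],[-.085,-.055,.004],[-.085,.055,.004]])+[x,y,0]
q=least_squares(lambda p:np.r_[(proj(T,g(p))-t([(555,178),(740,190),(722,478),(537,467)])).ravel(),(proj(S,g(p))-s([(437,182),(560,93),(752,238),(635,333)])).ravel()],[.55,-.1,0])
print(q.x.round(4),q.fun.round(1))
W=st(r.x);print(W[4:6])
E
python3 fit.py
```

```text
[ 0.5125 -0.0837  1.3671  0.8418 -0.0329  0.0093] 6.567839231273235 [ 0.4  0.3  0.1  0.5 -1.1  1.2 -0.5 -0.   0.1  0.1  0.9 -1.5  1.  -0.4
  0.1  0.6 -0.8  0.1 -1.2 -0.2  0.1 -0.9 -0.7 -2.1  0.5  1. ]
[ 0.5125 -0.0837  1.3671  0.8418 -0.0329  0.0093] 6.567839231275155 [ 0.4  0.3  0.1  0.5 -1.1  1.2 -0.5 -0.   0.1  0.1  0.9 -1.5  1.  -0.4
  0.1  0.6 -0.8  0.1 -1.2 -0.2  0.1 -0.9 -0.7 -2.1  0.5  1. ]
[ 0.4905 -0.2254 -0.0797] [-0.6 -0.4  0.1 -0.   0.5  1.1 -1.   0.3 -1.1 -1.  -0.5 -1.3  1.7 -0.8
 -0.2  0.4]
[[ 0.53947481  0.04673609  0.2391688 ]
 [ 0.51416126 -0.07583848  0.13911087]]
```

```bash
python3 -m creep '[[[0.7,-0.92,-0.5],[0,0,0],0],[[0.7,-0.92,-0.5],[0,0,0],0],[[0.7,-0.92,-0.5],[0,0,0],0],[[0.7,-0.92,-0.5],[0,0,0],0],[[0.7,-0.92,-0.5],[0,0,0],0],[[0.7,-0.92,-0.5],[0,0,0],0]]' 60
python3 -m creep '[[[0.78,-0.8,0],[0,0,0],0.4],[[0.78,-0.8,0],[0,0,0],0.4],[[0.78,-0.8,0],[0,0,0],0.4],[[0.78,-0.8,0],[0,0,0],0.4],[[0.78,-0.8,0],[0,0,0],0.4],[[0.78,-0.8,0],[0,0,0],0.4]]'
python3 - <<'E'
from h import *
R=frame([0,0,-1],[-.202,-.979,0])
goto([.540,.047,.34],R)
print(bot.sense()["q"].round(2))
E
```

```text
time_s: 0.7
tcp_pos: [0.2787, -0.3969, 0.3338]
tcp_rot: [3.101, 0.495, 0.005]
force: [0.8, 0.1, 0.1]
opening: 1.001
finger_force: 0.0
time_s: 1.3
tcp_pos: [0.3763, -0.1984, 0.3311]
tcp_rot: [-3.102, -0.493, -0.0]
force: [-0.4, -0.5, 0.1]
opening: 0.596
finger_force: 0.0
shift [1.158, -0.913, -0.043] turn [-0.0, -0.0, 0.259] rows>= 5.9
[ 0.68  0.05 -0.31  1.95  0.02  1.14 -0.89]
```

```bash
python3 -m creep '[[[0.95,-0.75,-0.04],[0,0,0.26],0.4],[[0.95,-0.75,-0.04],[0,0,0.26],0.4],[[0.95,-0.75,-0.04],[0,0,0.26],0.4],[[0.95,-0.75,-0.04],[0,0,0.26],0.4],[[0.95,-0.75,-0.04],[0,0,0.26],0.4],[[0.95,-0.75,-0.04],[0,0,0.26],0.4]]'
python3 - <<'E'
from h import *
R=frame([0,0,-1],[-.202,-.979,0])
goto([.540,.047,.31],R)
print(bot.sense()["q"].round(2))
im=bot.get_image("wrist"); c=bot.camera_model("wrist")
print(proj(c,[[.53947,.04674,.239]]),proj(c,[[.514,-.0758,.139]]),np.round(c["R"],3).tolist(),np.round(c["t"],3))
cv2.imwrite("pics/w1.png",im[:,:,::-1])
E
```

```text
time_s: 1.9
tcp_pos: [0.5118, 0.0011, 0.339]
tcp_rot: [-3.123, 0.331, -0.0]
force: [0.6, -0.7, -0.9]
opening: 0.598
finger_force: 0.0
shift [0.09, -0.254, 0.145] turn [-0.001, 0.0, -0.004] rows>= 1.2
[ 0.32  0.23 -0.48  1.74  0.11  1.2  -1.97]
[[241.03912833 206.97022713]] [[403.59345726 185.07908403]] [[-0.203, -0.979, -0.004], [-0.946, 0.195, 0.257], [-0.251, 0.056, -0.966]] [0.109 0.424 0.611]
```

View pics/w1.png

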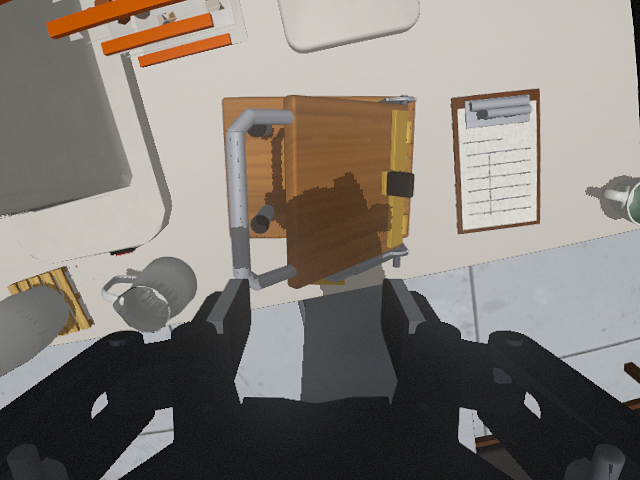

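The wrist view shows the bar running from (240,120) to (240,272), the tab at (400,183), and the board's top corners at (290,97) and (291,286). I'll add these to the fit.

```bash
cat >> fit.py <<'E'
C=bot.camera_model("wrist")
def f2(p):
    W=st(p); return np.r_[f(p),(proj(C,W[[0,4,5,6,7]])-[(415,97),(239,196),(400,184),(290,97),(291,286)]).ravel()/2]
r=least_squares(f2,r.x,loss='soft_l1');W=st(r.x);print(r.x.round(4),r.fun.round(1),W[4:6])
u=[np.cos(r.x[2]),np.sin(r.x[2]),0]
goto(W[4]-[0,0,.019],frame([0,0,-1],-np.array(u)))
E
python3 fit.py
```

```text
[ 0.5125 -0.0837  1.3671  0.8418 -0.0329  0.0093] 6.567839231273235 [ 0.4  0.3  0.1  0.5 -1.1  1.2 -0.5 -0.   0.1  0.1  0.9 -1.5  1.  -0.4
  0.1  0.6 -0.8  0.1 -1.2 -0.2  0.1 -0.9 -0.7 -2.1  0.5  1. ]
[ 0.5125 -0.0837  1.3671  0.8418 -0.0329  0.0093] 6.567839231275155 [ 0.4  0.3  0.1  0.5 -1.1  1.2 -0.5 -0.   0.1  0.1  0.9 -1.5  1.  -0.4
  0.1  0.6 -0.8  0.1 -1.2 -0.2  0.1 -0.9 -0.7 -2.1  0.5  1. ]
[ 0.4905 -0.2254 -0.0797] [-0.6 -0.4  0.1 -0.   0.5  1.1 -1.   0.3 -1.1 -1.  -0.5 -1.3  1.7 -0.8
 -0.2  0.4]
[[ 0.53947481  0.04673609  0.2391688 ]
 [ 0.51416126 -0.07583848  0.13911087]]
[ 0.5131 -0.0839  1.3648  0.8241 -0.0325  0.0076] [ 0.4  0.2  0.   0.2 -1.1  0.8 -1.3 -0.5 -0.1 -0.3  0.3 -1.9  0.8 -0.1
 -0.2  0.8 -1.   0.3 -2.2  0.7 -0.3 -0.9 -1.4 -1.5 -0.4  1.7  1.2 -0.1
 -0.7  4.4  1.4  0.1  1.7 -2.   2.4  1.8] [[ 0.54091124  0.04904287  0.23678175]
 [ 0.5149523  -0.07519057  0.13896009]]
shift [0.09, -0.242, 0.608] turn [-0.002, -0.0, 0.0] rows>= 2.6
```

```bash
python3 -m creep '[[[0.09,-0.235,0.1],[0,0,0],0.4],[[0.09,-0.235,0.1],[0,0,0],0.4],[[0.09,-0.235,0.35],[0,0,0],0.4],[[0.09,-0.235,0.595],[0,0,0],0.4],[[0.09,-0.235,0.595],[0,0,0],0.4],[[0.09,-0.235,0.595],[0,0,0],0.4]]' 60
python3 - <<'E'
from h import *
c=bot.camera_model("scene");im=bot.get_image("scene")[190:350,215:415]
im2=bot.get_image("wrist")[60:420,100:540]
cv2.imwrite("pics/s2.png",np.hstack([cv2.resize(im,(450,360)),cv2.resize(im2,(350,360))])[:,:,::-1])
E
```

```text
time_s: 2.55
tcp_pos: [0.5378, 0.0401, 0.2206]
tcp_rot: [3.123, -0.333, -0.002]
force: [0.2, -0.4, 1.5]
opening: 0.6
finger_force: 0.0
```

View pics/s2.png

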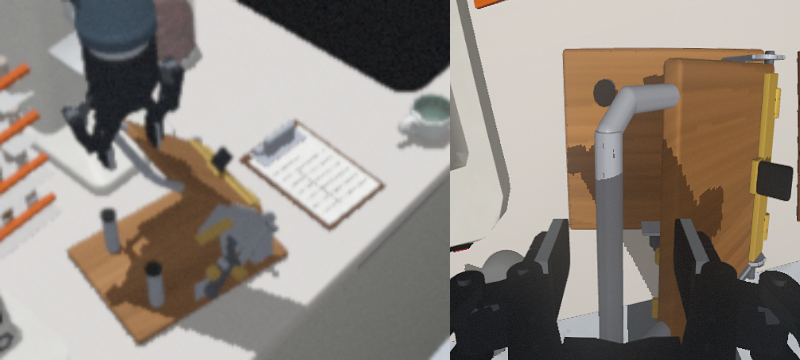

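Fingers straddle the bar, which sits slightly left of centre between them. Closing.

```bash
python3 -m creep '[[[0,-0.03,0],[0,0,0],0.6],[[0,-0.03,0],[0,0,0],0.8],[[0,-0.03,0],[0,0,0],1],[[0,-0.03,0],[0,0,0],1],[[0,-0.03,0],[0,0,0],1],[[0,-0.03,0],[0,0,0],1],[[0,-0.03,0],[0,0,0],1]]' 60
python3 - <<'E'
from h import *
s=bot.sense();p=s["tcp_pos"];print(p,s["q"].round(2))
h=np.array([.513,-.084,.09]);u=np.array([np.cos(1.365),np.sin(1.365),0])
b=p+[0,0,.019]-h; print("r",np.hypot(b@u,b[2]),"th",np.arctan2(b[2],b@u))
th0=.84
for th in(1.0,1.15,1.3,1.34):
    d=.2*((np.cos(th)-np.cos(th0))*u+(np.sin(th)-np.sin(th0))*np.array([0,0,1]))
    R=Ro.from_rotvec(s["tcp_rot"]);print(th,(R.inv().apply(d)/.2).round(3))
E
```

```text
time_s: 3.35
tcp_pos: [0.5398, 0.0473, 0.2209]
tcp_rot: [-3.124, 0.331, -0.002]
force: [0.6, -0.0, 5.3]
opening: 0.112
finger_force: 58.7
[0.53978812 0.04731268 0.22091201] [ 0.2   0.41 -0.48  1.82  0.22  0.97 -2.15]
r 0.20108172926139284 th 0.8413263814260618
1.0 [ 0.001  0.127 -0.097]
1.15 [ 0.002  0.259 -0.168]
1.3 [ 0.002  0.4   -0.219]
1.34 [ 0.003  0.439 -0.229]
```

```bash
python3 -m creep '[[[0,0.06,-0.05],[0,0,0],1],[[0,0.127,-0.097],[0,0,0],1],[[0,0.19,-0.135],[0,0,0],1],[[0,0.259,-0.168],[0,0,0],1],[[0,0.33,-0.197],[0,0,0],1],[[0,0.4,-0.219],[0,0,0],1],[[0,0.42,-0.225],[0,0,0],1],[[0,0.439,-0.229],[0,0,0],1]]' 60
python3 -m creep '[[[0,0,0],[0,0,0],1],[[0,0,0],[0,0,0],1]]'
cat > th.py <<'E'
from h import *
s=bot.sense();p=s["tcp_pos"];R=Ro.from_rotvec(s["tcp_rot"])
h=np.array([.513,-.084,.09]);u=np.array([np.cos(1.365),np.sin(1.365),0])
b=p+R.apply([0,0,-.019])-h; th0=np.arctan2(b[2],b@u);print("r",np.hypot(b@u,b[2]),"th",th0,s["force"],s["q"].round(2))
import sys
for th in map(float,sys.argv[1:]):
    d=.2011*((np.cos(th)-np.cos(th0))*u+(np.sin(th)-np.sin(th0))*np.array([0,0,1]))
    print(th,(R.inv().apply(d)/.2).round(3).tolist())
E
python3 th.py 1.3 1.15 1.0 .85 .7 .55 .4 .3 .2 .1 .05 0
```

```text
time_s: 4.15
tcp_pos: [0.5223, -0.0363, 0.2684]
tcp_rot: [-3.121, 0.328, -0.007]
force: [-1.5, 5.6, 14.9]
opening: 0.114
finger_force: 62.1
time_s: 4.35
tcp_pos: [0.5223, -0.0365, 0.2685]
tcp_rot: [-3.122, 0.329, -0.006]
force: [-0.9, 3.2, 14.6]
opening: 0.114
finger_force: 62.1
r 0.2032878256506115 th 1.3308153713078499 [-0.88571557  3.17120867 14.59559401] [ 0.37  0.31 -0.47  1.81  0.16  1.05 -1.94]
1.3 [-0.0, -0.03, 0.008]
1.15 [-0.001, -0.172, 0.059]
1.0 [-0.002, -0.304, 0.132]
0.85 [-0.002, -0.424, 0.223]
0.7 [-0.003, -0.529, 0.331]
0.55 [-0.004, -0.617, 0.453]
0.4 [-0.005, -0.685, 0.587]
0.3 [-0.005, -0.719, 0.682]
0.2 [-0.006, -0.744, 0.779]
0.1 [-0.006, -0.759, 0.879]
0.05 [-0.006, -0.762, 0.929]
0.0 [-0.007, -0.763, 0.979]
```

```bash
python3 -m creep '[[[0,-0.03,0.008],[0,0,0],1],[[0,-0.08,0.025],[0,0,0],1],[[0,-0.125,0.041],[0,0,0],1],[[0,-0.172,0.059],[0,0,0],1],[[0,-0.217,0.082],[0,0,0],1],[[0,-0.26,0.106],[0,0,0],1],[[-0.001,-0.304,0.132],[0,0,0],1],[[-0.001,-0.304,0.132],[0,0,0],1]]' 60
python3 th.py .85 .7 .55 .4 .3 .2 .1 .05 0
```

```text
time_s: 5.15
tcp_pos: [0.5346, 0.0226, 0.2399]
tcp_rot: [-3.123, 0.328, -0.004]
force: [3.1, 2.8, 5.0]
opening: 0.114
finger_force: 63.3
r 0.20090927471957418 th 0.9988155813937185 [3.09087847 2.81854893 5.02220426] [ 0.26  0.37 -0.48  1.82  0.2   1.   -2.08]
0.85 [-0.001, -0.119, 0.09]
0.7 [-0.001, -0.224, 0.198]
0.55 [-0.002, -0.312, 0.321]
0.4 [-0.002, -0.381, 0.455]
0.3 [-0.003, -0.415, 0.549]
0.2 [-0.003, -0.44, 0.647]
0.1 [-0.003, -0.455, 0.746]
0.05 [-0.003, -0.458, 0.796]
0.0 [-0.004, -0.46, 0.846]
```

Past the top notch without being caught (0.999 rad). Lowering further.

```bash
python3 -m creep '[[[0,-0.06,0.043],[0,0,0],1],[[0,-0.119,0.09],[0,0,0],1],[[0,-0.173,0.142],[0,0,0],1],[[0,-0.224,0.198],[0,0,0],1],[[0,-0.27,0.258],[0,0,0],1],[[0,-0.312,0.321],[0,0,0],1],[[-0.001,-0.35,0.387],[0,0,0],1],[[-0.002,-0.381,0.455],[0,0,0],1]]' 60
python3 th.py .3 .2 .1 .05 0
```

```text
time_s: 5.95
tcp_pos: [0.5494, 0.0952, 0.1474]
tcp_rot: [3.123, -0.332, 0.001]
force: [5.7, -2.7, 0.4]
opening: 0.117
finger_force: 66.2
r 0.19816726577852145 th 0.39552590777934904 [ 5.71747306 -2.74360085  0.38718341] [ 0.09  0.53 -0.45  1.83  0.3   0.84 -2.29]
0.3 [-0.0, -0.033, 0.09]
0.2 [-0.0, -0.058, 0.188]
0.1 [-0.001, -0.073, 0.287]
0.05 [-0.001, -0.077, 0.337]
0.0 [-0.001, -0.078, 0.387]
```

```bash
python3 -m creep '[[[0,-0.035,0.09],[0,0,0],1],[[0,-0.053,0.14],[0,0,0],1],[[0,-0.066,0.188],[0,0,0],1],[[0,-0.076,0.238],[0,0,0],1],[[0,-0.083,0.287],[0,0,0],1],[[0,-0.087,0.337],[0,0,0],1],[[0,-0.088,0.387],[0,0,0],1],[[0,-0.088,0.39],[0,0,0],1]]' 60
python3 -m creep '[[[0,0,0],[0,0,0],1],[[0,0,0],[0,0,0],1]]'
python3 th.py .1 .2 .3 .4 .5 .6 .65
```

```text
time_s: 6.75
tcp_pos: [0.5531, 0.1098, 0.0716]
tcp_rot: [3.119, -0.334, 0.0]
force: [-2.9, -9.2, 25.6]
opening: 0.111
finger_force: 68.0
time_s: 6.95
tcp_pos: [0.5531, 0.1098, 0.0717]
tcp_rot: [3.119, -0.334, 0.001]
force: [-0.7, -8.6, 20.3]
opening: 0.114
finger_force: 67.4
r 0.19800933850541047 th 0.003340521115418879 [-0.65009078 -8.59024417 20.34924284] [ 0.02  0.65 -0.4   1.85  0.37  0.71 -2.37]
0.1 [0.0, 0.005, -0.097]
0.2 [0.0, 0.021, -0.196]
0.3 [0.001, 0.046, -0.294]
0.4 [0.001, 0.081, -0.388]
0.5 [0.001, 0.125, -0.478]
0.6 [0.002, 0.178, -0.564]
0.65 [0.002, 0.208, -0.604]
```

```bash
python3 -m creep '[[[0,0.005,-0.097],[0,0,0],1],[[0,0.021,-0.196],[0,0,0],1],[[0,0.046,-0.294],[0,0,0],1],[[0,0.081,-0.388],[0,0,0],1],[[0,0.125,-0.478],[0,0,0],1],[[0,0.178,-0.564],[0,0,0],1],[[0,0.222,-0.63],[0,0,0],1],[[0,0.222,-0.63],[0,0,0],1]]' 60
python3 th.py .69 .64 .59 .57
```

```text
time_s: 7.75
tcp_pos: [0.5444, 0.0693, 0.1974]
tcp_rot: [-3.122, 0.334, -0.004]
force: [6.6, 2.0, -1.1]
opening: 0.115
finger_force: 59.9
r 0.20112698998490686 th 0.6797375589433441 [ 6.63452629  1.971324   -1.10537668] [ 0.16  0.45 -0.48  1.82  0.25  0.93 -2.21]
0.69 [0.0, 0.007, -0.008]
0.64 [-0.0, -0.024, 0.032]
0.59 [-0.001, -0.053, 0.073]
0.57 [-0.001, -0.064, 0.09]
```

```bash
python3 -m creep '[[[0,-0.012,0.016],[0,0,0],1],[[0,-0.024,0.032],[0,0,0],1],[[0,-0.038,0.052],[0,0,0],1],[[0,-0.053,0.073],[0,0,0],1],[[0,-0.058,0.08],[0,0,0],1],[[0,-0.058,0.08],[0,0,0],1]]' 60
python3 th.py .59
```

```text
time_s: 8.35
tcp_pos: [0.5468, 0.0804, 0.1807]
tcp_rot: [3.123, -0.331, 0.003]
force: [4.2, -2.7, 8.5]
opening: 0.111
finger_force: 60.9
r 0.20051933950821718 th 0.578849626922937 [ 4.22168326 -2.73595917  8.53778853] [ 0.13  0.48 -0.47  1.82  0.27  0.9  -2.24]
0.59 [0.0, 0.006, -0.009]
```

```bash
python3 -m creep '[[[0,-0.008,0.012],[0,0,0],1],[[0,-0.012,0.018],[0,0,0],1],[[0,-0.012,0.018],[0,0,0],1]]' 60
python3 th.py
```

```text
time_s: 8.65
tcp_pos: [0.5472, 0.082, 0.1779]
tcp_rot: [3.122, -0.332, 0.003]
force: [0.5, -4.3, 18.4]
opening: 0.117
finger_force: 61.9
r 0.2004520148782588 th 0.562752085231464 [ 0.4964117  -4.30230292 18.36838102] [ 0.13  0.48 -0.47  1.82  0.27  0.9  -2.25]
```

```bash
python3 -m creep '[[[0,0.01,-0.015],[0,0,0],1],[[0,0.01,-0.015],[0,0,0],0.5],[[0,0.01,-0.015],[0,0,0],0.5],[[0,0.01,-0.015],[0,0,0],0.5],[[0,0.01,-0.015],[0,0,0],0.5],[[0,0.01,-0.015],[0,0,0],0.5]]' 60
python3 -m creep '[[[0,0,-0.1],[0,0,0],0.5],[[0,0,-0.35],[0,0,0],0.5],[[0,0.2,-0.35],[0,0,-0.1],0.4],[[0,0.4,-0.35],[0,0,-0.2],0.4],[[0,0.6,-0.35],[0,0,-0.3],0.4],[[0,0.6,-0.35],[0,0,-0.4],0.4],[[0,0.6,-0.35],[0,0,-0.5],0.4],[[0,0.6,-0.35],[0,0,-0.55],0.4]]'
python3 - <<'E'
from h import *
u=np.array([np.cos(1.365),np.sin(1.365),0]);y=np.array([.979,-.2045,0])
goto([.5171,-.0644,.20],frame([0,0,-1],y));print(bot.sense()["q"].round(2))
E
```

```text
time_s: 9.25
tcp_pos: [0.5452, 0.0811, 0.1795]
tcp_rot: [3.124, -0.331, -0.002]
force: [0.4, 0.5, -0.8]
opening: 0.499
finger_force: 0.0
time_s: 10.05
tcp_pos: [0.5203, -0.0368, 0.25]
tcp_rot: [-2.955, -1.067, 0.0]
force: [0.5, -0.3, 0.2]
opening: 0.597
finger_force: 0.0
shift [-0.101, 0.096, 0.25] turn [-0.0, 0.0, -0.336] rows>= 4.5
[ 0.5   0.37 -0.65  1.83  0.25  1.03 -1.12]
```

```bash
python3 -m creep '[[[-0.1,0.096,0.1],[0,0,-0.1],0.4],[[-0.1,0.096,0.1],[0,0,-0.2],0.4],[[-0.1,0.096,0.1],[0,0,-0.336],0.4],[[-0.1,0.096,0.1],[0,0,-0.336],0.4],[[-0.1,0.096,0.1],[0,0,-0.336],0.4],[[-0.1,0.096,0.1],[0,0,-0.336],0.4],[[-0.1,0.096,0.1],[0,0,-0.336],0.4]]'
python3 - <<'E'
from h import *
u=np.array([np.cos(1.365),np.sin(1.365),0]);y=np.array([.979,-.2045,0])
goto([.5171,-.0644,.1265],frame([0,0,-1],y));print(bot.sense()["q"].round(2))
c=bot.camera_model("wrist");im=bot.get_image("wrist");c2=bot.camera_model("scene");im2=bot.get_image("scene")
h=np.array([.513,-.084,0])
P=h+u*.020+[0,0,.1355];
print(proj(c,P),proj(c2,P),proj(c2,h+u*.1662+[0,0,.2013]))
cv2.imwrite("pics/w3.png",im[:,:,::-1])
cv2.imwrite("pics/s3.png",im2[:,:,::-1])
a=np.hstack([cv2.resize(im,(480,360)),cv2.resize(im2[215:345,235:350],(318,360))]);cv2.imwrite("pics/ws3.png",a[:,:,::-1])
E
```

```text
time_s: 10.75
tcp_pos: [0.5172, -0.064, 0.23]
tcp_rot: [-2.445, -1.972, 0.0]
force: [0.1, 0.6, 0.1]
opening: 0.601
finger_force: 0.0
shift [-0.002, 0.0, 0.517] turn [-0.0, -0.0, -0.004] rows>= 2.1
[ 0.64  0.42 -0.77  1.85  0.34  1.01 -0.48]
[[314.58653035 232.85679747]] [[309.66140701 262.44928668]] [[260.69660665 271.42719783]]
```

View pics/ws3.png

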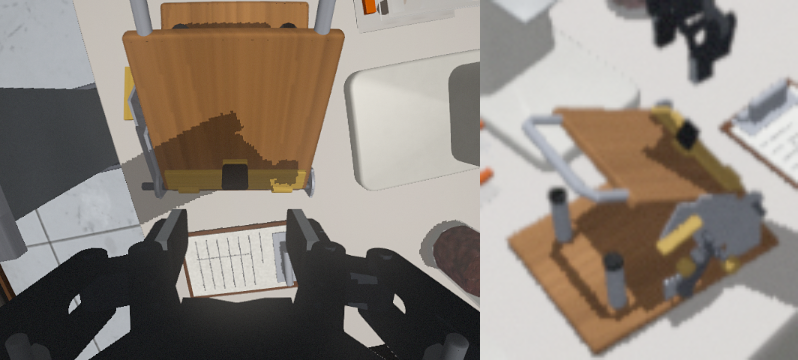

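The tab is at (313,235) wrist and (309,264) scene, within 3 px of prediction in both, and the board rests on notch 2. Descending and pinching the tab gently.

```bash
python3 -m creep '[[[0,0,0.25],[0,0,0],0.4],[[0,0,0.4],[0,0,0],0.4],[[0,0,0.5],[0,0,0],0.4],[[0,0,0.5],[0,0,0],0.5],[[0,0,0.5],[0,0,0],1],[[0,0,0.5],[0,0,0],1],[[0,0,0.5],[0,0,0],1],[[0,0,0.5],[0,0,0],1]]' 20
python3 - <<'E'
from h import *
s=bot.sense();R=Ro.from_rotvec(s["tcp_rot"]);u=np.array([np.cos(1.365),np.sin(1.365),0]);z=np.array([0,0,1])
print(s["wrist_torque"])
a0=.59+.487
for f in np.arange(.15,1.5,.15):
    d=.0385*((np.cos(a0+f)-np.cos(a0))*u+(np.sin(a0+f)-np.sin(a0))*z);print(f.round(2),(R.inv().apply(d)/.2).round(3).tolist())
E
```

```text
time_s: 11.65
tcp_pos: [0.5159, -0.0633, 0.1311]
tcp_rot: [-2.442, -1.974, 0.003]
force: [-6.6, 2.5, 2.5]
opening: 0.249
finger_force: 21.7
[ 0.46781445  1.44489298 -0.04250338]
0.15 [-0.026, 0.0, -0.012]
0.3 [-0.054, 0.0, -0.019]
0.45 [-0.083, 0.0, -0.023]
0.6 [-0.112, 0.001, -0.022]
0.75 [-0.14, 0.001, -0.017]
0.9 [-0.167, 0.001, -0.007]
1.05 [-0.193, 0.001, 0.006]
1.2 [-0.216, 0.001, 0.023]
1.35 [-0.237, 0.001, 0.044]
1.5 [-0.254, 0.002, 0.067]
```

```bash
python3 -m creep '[[[-0.026,0,-0.012],[0,0,0],1],[[-0.054,0,-0.019],[0,0,0],1],[[-0.083,0,-0.023],[0,0,0],1],[[-0.112,0,-0.022],[0,0,0],1],[[-0.14,0,-0.017],[0,0,0],1],[[-0.167,0,-0.007],[0,0,0],1],[[-0.193,0,0.006],[0,0,0],1],[[-0.216,0,0.023],[0,0,0],1]]' 20
python3 -m creep '[[[-0.021,0,0.021],[0,0,0],1],[[-0.03,0,0.032],[0,0,0],1],[[-0.03,0,0.032],[0,0,0],0.4],[[-0.03,0,0.032],[0,0,0],0.4],[[-0.03,0,0.032],[0,0,0],0.4],[[-0.03,0,0.032],[0,0,0],0.4]]'
python3 -m creep '[[[0,0,-0.25],[0,0,0],0.4],[[0,0,-0.5],[0,0,0],0.4],[[0,0,-0.5],[0,0,0],0.4],[[0,0,-0.5],[0,0,0],0.4]]'
python3 - <<'E'
from h import *
im=bot.get_image("wrist");im2=bot.get_image("scene")
a=np.hstack([cv2.resize(im,(480,360)),cv2.resize(im2[215:345,255:370],(318,360))]);cv2.imwrite("pics/ws4.png",a[:,:,::-1])
print(bot.sense()["q"].round(2))
E
```

```text
time_s: 12.45
tcp_pos: [0.5068, -0.1063, 0.1271]
tcp_rot: [-2.443, -1.975, 0.005]
force: [-8.6, 0.9, 10.3]
opening: 0.249
finger_force: 23.3
time_s: 13.05
tcp_pos: [0.5076, -0.1119, 0.1196]
tcp_rot: [2.442, 1.975, 0.001]
force: [0.2, -0.4, -0.5]
opening: 0.6
finger_force: 0.0
time_s: 13.45
tcp_pos: [0.5079, -0.1122, 0.2203]
tcp_rot: [2.441, 1.973, 0.002]
force: [-0.4, 0.3, -0.5]
opening: 0.601
finger_force: 0.0
[ 0.73  0.43 -0.76  1.86  0.36  0.99 -0.39]
```

View pics/ws4.png

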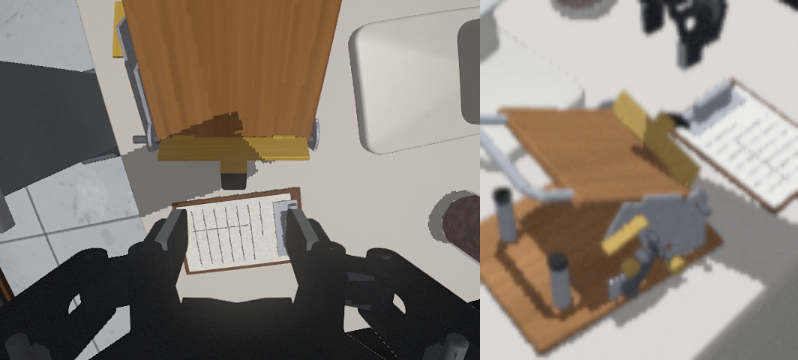

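The page rest is out, standing up from the board's low edge, and the board is still on notch 2. Going above the clip handle next.

Run:
```python
from h import *
goto([.5523,-.2303,.13],frame([0,0,-1],[.997,-.08,0]))
c=bot.camera_model("top")
# machine corner on counter: backproject
for px in [(420,262),(432,275)]:
    f=lambda q:(proj(c,[[q[0],q[1],0]])-px).ravel();print(px,least_squares(f,[.5,-.2]).x)
```

```text
shift [-0.529, 0.349, 0.441] turn [-0.001, 0.0, -0.065] rows>= 3.1
(420, 262) [ 0.46970624 -0.37944464]
(432, 275) [ 0.43655127 -0.40862013]
```

```bash
python3 -m creep '[[[-0.25,0.15,0],[0,0,-0.065],0.4],[[-0.45,0.25,0],[0,0,-0.065],0.4],[[-0.529,0.349,0.2],[0,0,-0.065],0.4],[[-0.529,0.349,0.441],[0,0,-0.065],0.4],[[-0.529,0.349,0.441],[0,0,-0.065],0.4],[[-0.529,0.349,0.441],[0,0,-0.065],0.4]]' 80
python3 - <<'E'
from h import *
im=bot.get_image("wrist");c=bot.camera_model("wrist")
y=Ro.from_euler('z',-.0797)
P=y.apply([[.062,0,.038],[.062,.026,.038],[.062,-.026,.038],[.085,.055,.004],[.085,-.055,.004]])+[.4905,-.2254,0]
print(proj(c,P).round(1));s=bot.sense();print(s["tcp_pos"],s["q"].round(2))
cv2.imwrite("pics/w5.png",im[:,:,::-1])
E
```

```text
time_s: 14.15
tcp_pos: [0.5522, -0.2288, 0.13]
tcp_rot: [-2.305, -2.129, 0.001]
force: [-0.2, 0.5, 0.5]
opening: 0.598
finger_force: 0.0
[[312.8 234.6]
 [312.8 193.7]
 [312.8 273.3]
 [346.9 143.6]
 [343.7 293.2]]
[ 0.55366469 -0.22900198  0.13185673] [ 0.79  0.67 -0.67  1.72  0.51  0.93 -0.16]
```

View pics/w5.png

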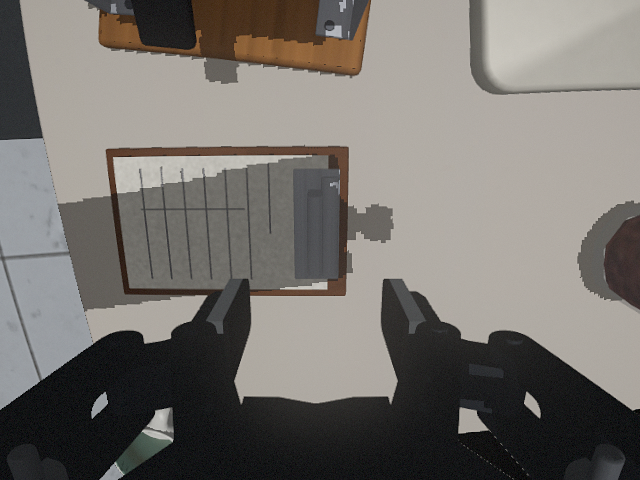

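The clipboard's right corners at (348,147) and (346,295) match prediction within 4 px. Descending, then gripping the handle and lifting.

```bash
python3 -m creep '[[[0,0,0.25],[0,0,0],0.4],[[0,0,0.45],[0,0,0],0.4],[[0,0,0.57],[0,0,0],0.4],[[0,0,0.57],[0,0,0],0.6],[[0,0,0.57],[0,0,0],1],[[0,0,0.57],[0,0,0],1],[[0,0,0.57],[0,0,0],1],[[0,0,0.57],[0,0,0],1]]' 80
python3 -m creep '[[[0,0,0],[0,0,0],1],[[0,0,0],[0,0,0],1],[[0,0,-0.1],[0,0,0],1],[[0,0,-0.3],[0,0,0],1],[[0,0,-0.55],[0,0,0],1],[[0,0,-0.8],[0,0,0],1],[[0,0,-1],[0,0,0],1],[[0,0,-1],[0,0,0],1]]'
cat > place.py <<'E'
from h import *
import sys
U,V,W=map(float,sys.argv[1:4]) # clipboard centre in board_face frame
th=.59;yw=1.365
u=np.array([np.cos(yw),np.sin(yw),0]);z=np.array([0,0,1]);yl=np.cross(z,u)
ex=u*np.cos(th)+z*np.sin(th);n=-u*np.sin(th)+z*np.cos(th)
h=np.array([.513,-.084,.09])
tip=float(sys.argv[4]) # tcp height above clipboard underside
p=h+ex*(.008+U+.062)+yl*V+n*(.006+W+tip)
print(p);goto(p,frame(-n,ex));print(bot.sense()["q"].round(2))
E
python3 place.py .0885 0 .05 .015
```

```text
time_s: 15.0
tcp_pos: [0.5552, -0.2304, 0.02]
tcp_rot: [2.307, 2.127, 0.003]
force: [-0.8, 0.6, 6.1]
opening: 0.091
finger_force: 80.3
time_s: 15.8
tcp_pos: [0.5573, -0.2306, 0.2251]
tcp_rot: [2.301, 2.122, 0.009]
force: [0.9, -0.1, -1.5]
opening: 0.095
finger_force: 79.1
[0.53184127 0.00625686 0.23718001]
shift [1.17, -0.222, -0.068] turn [-0.237, 0.219, -0.698] rows>= 10.3
[ 0.84  0.56 -0.74  1.65  0.42  1.08 -0.1 ]
```

```bash
python3 -m creep '[[[0.2,0,-0.3],[0,0,0],1],[[0.4,0,-0.35],[0,0,0],1],[[0.6,0,-0.35],[0,0,0],1],[[0.8,0,-0.35],[0,0,-0.07],1],[[0.9,0,-0.35],[0,0,-0.14],1],[[0.9,0,-0.35],[0,0,-0.21],1],[[0.9,0,-0.35],[0,0,-0.28],1],[[0.9,0,-0.35],[0,0,-0.28],1]]' 80
python3 place.py .0885 0 .08 .02
```

```text
time_s: 16.6
tcp_pos: [0.5674, -0.0506, 0.2871]
tcp_rot: [1.629, 2.686, -0.0]
force: [-0.3, -0.0, -2.5]
opening: 0.091
finger_force: 79.1
[ 0.5278621  -0.01280487  0.26626293]
shift [0.259, -0.088, 0.104] turn [-0.275, 0.131, -0.429] rows>= 7.0
[ 0.69  0.5  -0.93  1.66  0.43  1.2   0.14]
```

```bash
python3 -m creep '[[[0.08,-0.03,0],[-0.04,0.02,-0.062],1],[[0.15,-0.06,0],[-0.08,0.04,-0.123],1],[[0.22,-0.088,0],[-0.12,0.056,-0.185],1],[[0.259,-0.088,0],[-0.16,0.075,-0.246],1],[[0.259,-0.088,0],[-0.2,0.094,-0.308],1],[[0.259,-0.088,0],[-0.24,0.113,-0.37],1],[[0.259,-0.088,0],[-0.275,0.131,-0.429],1],[[0.259,-0.088,0],[-0.275,0.131,-0.429],1]]' 80
python3 -m creep '[[[0,0,0],[0,0,0],1],[[0,0,0],[0,0,0],1]]'
python3 place.py .0885 0 .03 .02
```

```text
time_s: 17.4
tcp_pos: [0.5283, -0.0162, 0.2852]
tcp_rot: [0.318, 2.935, 0.894]
force: [-0.2, -0.6, -1.7]
opening: 0.097
finger_force: 79.2
time_s: 17.6
tcp_pos: [0.528, -0.0117, 0.2874]
tcp_rot: [0.308, 2.936, 0.889]
force: [-0.7, 0.4, -2.3]
opening: 0.095
finger_force: 79.2
[0.53354663 0.01442618 0.2247159 ]
shift [-0.001, -0.063, 0.335] turn [-0.001, -0.0, -0.002] rows>= 1.4
[ 1.18  0.65 -1.24  1.82  0.04  0.98  1.39]
```

```bash
python3 -m creep '[[[0,-0.04,0.15],[0,0,0],1],[[0,-0.045,0.3],[0,0,0],1],[[0,-0.045,0.335],[0,0,0],1],[[0,-0.045,0.335],[0,0,0],1],[[0,-0.045,0.335],[0,0,0],1]]' 80
python3 place.py .092 0 .002 .02
python3 - <<'E'
from h import *
im=bot.get_image("wrist");im2=bot.get_image("scene")
a=np.hstack([cv2.resize(im,(400,300)),cv2.resize(im2[170:320,235:435],(400,300))]);cv2.imwrite("pics/ws6.png",a[:,:,::-1])
E
```

```text
time_s: 18.1
tcp_pos: [0.5349, 0.0162, 0.2275]
tcp_rot: [0.305, 2.934, 0.89]
force: [0.0, -0.1, -3.0]
opening: 0.093
finger_force: 79.2
[0.53732427 0.03252249 0.20339682]
shift [0.005, 0.001, 0.146] turn [-0.0, 0.001, -0.001] rows>= 0.6
[ 1.08  0.71 -1.17  1.88  0.09  0.83  1.36]
```

View pics/ws6.png

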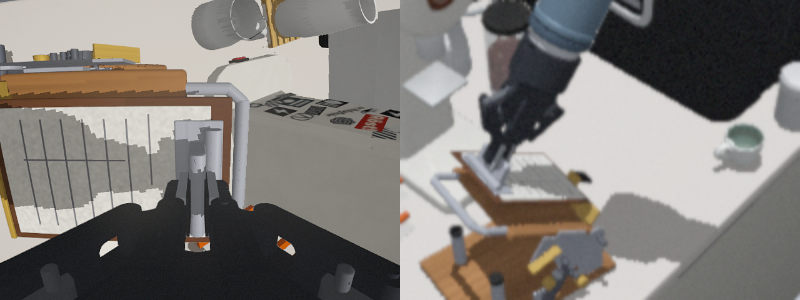

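The clipboard is held parallel over the board, clip end up and square to it. Lowering with force checks.

```bash
python3 -m creep '[[[0.003,0,0.06],[0,0,0],1],[[0.004,0,0.11],[0,0,0],1],[[0.004,0,0.13],[0,0,0],1],[[0.004,0,0.13],[0,0,0],1]]' 80
python3 -m creep '[[[0,0,0.008],[0,0,0],1],[[0,0,0.008],[0,0,0],1],[[0,0,0.008],[0,0,0],1]]'
python3 place.py .088 0 0 .02
```

```text
time_s: 18.6
tcp_pos: [0.5358, 0.0314, 0.2039]
tcp_rot: [0.304, 2.936, 0.893]
force: [-0.1, -0.8, -1.7]
opening: 0.093
finger_force: 79.1
time_s: 18.9
tcp_pos: [0.5367, 0.0314, 0.2034]
tcp_rot: [0.306, 2.935, 0.892]
force: [0.2, 0.4, -2.7]
opening: 0.09
finger_force: 79.1
[0.53687245 0.0303581  0.1995095 ]
shift [-0.002, -0.015, 0.013] turn [0.0, -0.0, -0.001] rows>= 0.1
[ 1.03  0.74 -1.14  1.9   0.11  0.77  1.34]
```

```bash
python3 -m creep '[[[0,0,0.01],[0,0,0],1],[[0,0,0.013],[0,0,0],1],[[0,-0.008,0.013],[0,0,0],1],[[0,-0.015,0.015],[0,0,0],1],[[0,-0.015,0.015],[0,0,0],1]]' 80
python3 place.py .088 0 0 .02
```

```text
time_s: 19.4
tcp_pos: [0.5368, 0.0305, 0.1993]
tcp_rot: [0.306, 2.934, 0.892]
force: [-0.6, -1.6, 1.9]
opening: 0.098
finger_force: 79.8
[0.53687245 0.0303581  0.1995095 ]
shift [-0.001, 0.0, -0.001] turn [0.0, 0.0, -0.001] rows>= 0.0
[ 1.03  0.75 -1.13  1.91  0.11  0.77  1.34]
```

Contact: force rose about 4.5 N. Releasing and backing off along the tool axis.

```bash
python3 -m creep '[[[0,0,0],[0,0,0],0.8],[[0,0,0],[0,0,0],0.65],[[0,0,0],[0,0,0],0.65],[[0,0,0],[0,0,0],0.65],[[0,0,-0.08],[0,0,0],0.65],[[0,0,-0.2],[0,0,0],0.65],[[0,0,-0.4],[0,0,0],0.65],[[0,0,-0.6],[0,0,0],0.65]]' 40
python3 -m creep '[[[0,0,0],[0,0,0],0.65],[[0,0,0],[0,0,0],0.65],[[0,0,0],[0,0,0],0.65]]'
python3 - <<'E'
from h import *
im=bot.get_image("wrist");im2=bot.get_image("scene");c=bot.camera_model("wrist")
u=np.array([np.cos(1.365),np.sin(1.365),0]);z=np.array([0,0,1]);yl=np.cross(z,u);t=.59
ex=u*np.cos(t)+z*np.sin(t);n=-u*np.sin(t)+z*np.cos(t);h=np.array([.513,-.084,.09])
P=[h+ex*(.008+.0875+a*.085)+yl*b*.055+n*.010 for a,b in((1,1),(1,-1),(-1,-1),(-1,1))]
print((proj(c,P)*.75).round(1))
a=np.hstack([cv2.resize(im,(480,360)),cv2.resize(im2[215:345,255:370],(318,360))]);cv2.imwrite("pics/ws7.png",a[:,:,::-1])
E
```

```text
time_s: 20.2
tcp_pos: [0.5221, -0.0349, 0.2997]
tcp_rot: [0.304, 2.936, 0.894]
force: [0.1, -1.0, 0.5]
opening: 0.354
finger_force: 0.0
time_s: 20.5
tcp_pos: [0.5221, -0.0339, 0.2979]
tcp_rot: [0.304, 2.937, 0.893]
force: [-0.2, -0.0, -0.9]
opening: 0.35
finger_force: 0.0
[[261.7 108.9]
 [259.5 218.4]
 [ 96.9 217.6]
 [ 83.5 110.6]]
```

View pics/ws7.png

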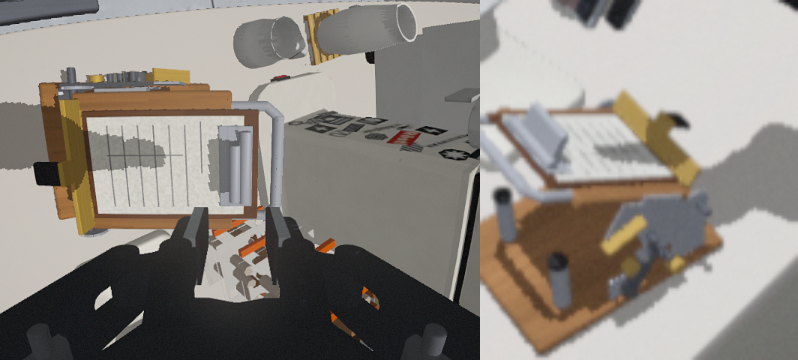

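The clipboard lies on the board, with corners near (258,108), (258,214) and (83,111). These match the target corners within about 4 px. The page rest is out and the fingers are clear.

```bash
python3 -c "
from cell import bot
print(bot.job_done())"
```

```text
the job is handed in; nothing more can be done
None
```

I handed the job in at about 20.6 s: the board rests on its second notch, the page rest is out, and the clipboard lies centred against it, clip up; no verdict came back, so this is from my last pictures.

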